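Make up two grinder kits on their shadow boards

TASK

Make up the two angle-grinder kits: the blue board gets the wire-brushing kit, the good cup brush and the open-ended spanner that tightens it; the yellow board gets the sanding kit, the backing pad, its clamp nut and the pin spanner. Lay each thing flat and the right way up on its own painted shadow, the spanners along theirs with their heads on the shadows' heads. Leave the rusty worn brush and the black side handle where they lie.

Things in the scene. Friction and masses are not known exactly. Their poses are not given: they have to be found in the camera images.
- brush_board: fixed plywood kit board, 230 (x) by 180 (y) mm, blue lines along its sides and blue end cleats (12 thick, to z 32) at x +-109. Origin: centre of underside; flat top face at z 12. Painted blue shadows: disc of 72 at x 0, y 36 for the cup brush; open-ended spanner, head centre at x 50, y -50, handle running towards -x, parallel to x.
- sanding_board: fixed plywood kit board, 230 (x) by 180 (y) mm, yellow lines along its sides and yellow end cleats (12 thick, to z 32) at x +-109. Origin: centre of underside; flat top face at z 12. Painted yellow shadows: disc of 106 at x 38, y 34 for the pad; disc of 44 at x -66, y 34 for the nut; pin spanner, head centre at x 55, y -55, handle towards -x, parallel to x.
- cup_brush: good wire cup brush, bright steel with brass-coloured wire, loose, standing on its bristles, 0.25 kg. Foot 66 mm diameter, cup 61 at z 22 to 30, shoulder 40 at z 36; on top, to grip it by, a hexagonal hub 24 across flats, z 36 to 56 (a pair of flats faces its own +-x, the others every 60 degrees). Origin: centre of its foot, z up.
- worn_brush: worn wire cup brush, to be left alone: all dark rusty brown, bristles worn short, 70 mm diameter, 44 high, 24 mm hexagonal hub on top. Origin: centre of its foot.
- backing_pad: backing pad: black ribbed round plastic pad, 100 mm diameter, orange-brown sanding disc on its underside, loose, sanding face down, 0.13 kg. Rim 6 high, a cone rising to z 14 at radius 26; on top, to grip it by, a round boss 40 in diameter, z 14 to 30. Origin: centre of its underside, z up.
- clamp_nut: clamp nut: bright round steel disc 40 mm in diameter, 14 thick, dark bore and four dark pin holes in its top face, loose, lying flat, 0.09 kg; gripped across its rim. Origin: centre of its underside, z up.
- open_spanner: open-ended spanner, all bright steel, flat, 8 mm thick, loose, 0.2 kg. Origin: head centre, between the jaws, at the underside, z up; x points along the spanner out of the jaws. Head 46 wide, x -27 to 25; handle 18 wide, x -27 to a round end at -144. Balances, and is best gripped across the handle, about x -55.
- pin_spanner: pin spanner, dark steel fork with two upright bright pins, red handle, loose, 0.14 kg. Origin: head centre, between the pins, at the underside, z up; x points along the spanner out of the fork. Fork 40 mm wide, 6 thick, x -20 to 11, pins to z 13; neck 14 wide; red handle 20 wide, 10 thick, x -45 to -135. Grip across the handle, about x -70.
- side_handle: black plastic grinder side handle, to be left alone: lying along its own x, 38 mm at its collars, 131 long, steel stud at +x. Origin: on the bench under its middle.
Not all that is in view belongs to the job. Leave any turquoise look-alike of the pin_spanner alone. Of the things shaped like the open_spanner, the steel one is meant.

How it is judged (in metres and radians):
At the end, for the whole second after the job is handed in: Each of the five things lies flat and at rest on its own shadow (within 12 mm along the board's x and y, 4 mm in height, 0.12 rad of tilt), spanners within 0.22 rad of the board's x, head on head; the worn brush and side handle within 30 mm of where they were (x of cup_brush in the frame of brush_board between -0.012 and 0.012 m and y of cup_brush in the frame of brush_board between 0.024 and 0.048 m and z of cup_brush in the frame of brush_board between 0.008 and 0.016 m and angle between each of cup_brush, open_spanner, backing_pad, clamp_nut, pin_spanner's own z axis and vertical below 0.12 rad and linear speed of each of cup_brush, open_spanner, backing_pad, clamp_nut, pin_spanner below 0.02 m/s and x of open_spanner in the frame of brush_board between 0.038 and 0.062 m and y of open_spanner in the frame of brush_board between -0.062 and -0.038 m and z of open_spanner in the frame of brush_board between 0.008 and 0.016 m and angle between the x axis of open_spanner and the x axis of brush_board, either way round below 0.22 rad and x of backing_pad in the frame of sanding_board between 0.026 and 0.05 m and y of backing_pad in the frame of sanding_board between 0.022 and 0.046 m and z of backing_pad in the frame of sanding_board between 0.008 and 0.016 m and x of clamp_nut in the frame of sanding_board between -0.078 and -0.054 m and y of clamp_nut in the frame of sanding_board between 0.022 and 0.046 m and z of clamp_nut in the frame of sanding_board between 0.008 and 0.016 m and x of pin_spanner in the frame of sanding_board between 0.043 and 0.067 m and y of pin_spanner in the frame of sanding_board between -0.067 and -0.043 m and z of pin_spanner in the frame of sanding_board between 0.008 and 0.016 m and angle between the x axis of pin_spanner and the x axis of sanding_board, either way round below 0.22 rad and distance of each of worn_brush, side_handle from where it was at the start of the episode below 0.03 m); the robot touches nothing.
It fails at once if the worn brush is pushed or carried more than 30 mm from its place (distance of worn_brush from where it was at the start of the episode above 0.03 m).
It fails at once if the side handle is pushed or carried more than 30 mm from its place (distance of side_handle from where it was at the start of the episode above 0.03 m).
It also fails if it takes over 128 s, if anything falls off the work surface, if the arm or the gripper's body presses on something with over 40 N, if the wrist force passes 120 N, or if a joint passes its speed limit or range.

ROBOT

A 6-joint arm with a two-finger parallel gripper is mounted at the origin on the work surface. World frame = base frame: x ahead of the robot, y to its left, z up, the work surface at z = 0. Lengths are in m, angles in degrees, forces in N, time in s.
With the tool pointing down it reaches from about 0.35 to 0.85 m from the base axis. Payload 8.1 kg.
Tool frame: the origin (TCP) lies at the centre of the arm's flange, where the gripper is bolted on; the fingertips stand 186 mm ahead of it and the grasp point (between the pads) lies 167 mm ahead of it; x points along the fingers, y is the direction in which the jaws open and shut, and the axes are right-handed (so a half turn about x gives the same grasp; the last joint's range is limited). The gripper opens to 93 mm and grips with 3 to 60 N. Pads are 15 mm wide; open, the fingers measure 128 mm over their backs; the gripper's body (75 mm by 188 mm) begins 65 mm behind the grasp point.
Start: joints at [63.461, 7.471, 85.268, -0, 87.261, -4.893], TCP at [0.221, 0.558, 0.405] pointing down, gripper open.
Joint ranges: [-169.43, 169.43], [-51.17, 129.36], [1.28, 143.12], [-76.62, 256.62], [0, 156.53], [-152.29, 152.29]. Speed limits (degrees/s): [136.94, 136.94, 159.86, 180, 180, 180].

INTERFACE

Orientations are given as a 3x3 rotation matrix whose columns are the frame's x, y, z axes.
In Python, from workcell import get_obs, capture, finish_job gives the robot as it stands. The module is installed in compiled form; this text tells all that it offers.
- The arm moves only by the tool arm_command, never from a script. Its argument "steps" is one flat list of numbers, 6 for each row, row after row: the shift along the tool's x, y, z in m, then the turn, a rotation vector about the tool's x, y, z in degrees. In form: [tx, ty, tz, ax, ay, az, tx, ty, tz, ax, ay, az, ...]. A call has 1 to 5 rows; each row is the pose to reach, as a shift and turn from the pose commanded when the call began, along the tool's axes at that moment; what a row does not reach only later rows make up. A row lasts 1/8 s, in which the tool goes at most 62.5 mm and 10.7 degrees, less where a joint would pass 70% of its speed; a pose out of reach is approached as far as the arm can. A call with a gripper value outside its range is refused whole. "jaw" is the finger opening in m, from 0 to 0.093, set as the call begins (left out, the last holds). The fingers move at their own pace and stop on an object; the grip force is fixed at half the most. Time passes only in rows, so rows that repeat a pose let the fingers close. It gives the time, the measured TCP pose, the force and the opening at its end, in the units of the state.
- get_obs(): the state, without advancing time (a new reading comes with each control period).
- capture(name): name is "scene" or "top" or "wrist"; returns a dict with "frame" (400x640x3 uint8, red, green, blue), "z_map" (400x640 float32, m along the optical axis (not along the pixel's ray), 0 where there is no reading), "vfov" (degrees; the focal length in pixels is half the picture's height over the tangent of half this angle, whatever the lens; pixels are square), "cx", "cy" (the principal point, pixels), "k1" (the pictures are not rectified: a ray, as slopes to the right and down, at radius r is drawn at 1 + k1 r^2 times it, then the intrinsics apply), "R" (3x3) and "t" (3): a world point X has camera coordinates R X + t. Camera axes: x right, y down, z forward; pixel columns grow to the right and rows downward; lengths in m; the calibration is good to about 2 mm. A picture is of the moment at which its call begins.
- finish_job(): hands the job in, once; it reports no verdict.
The state is a dict: "t": time; "joint_pos": joint angles; "qd": joint speeds; "joint_efforts": joint torques, N m; "ee_pos": TCP position; "tcp_rot": TCP orientation; "wrist_force": force on the tool from outside, world axes, zero at the start; "moment": the same for the moment, N m; "opening": finger opening in m.
Only numpy, scipy, OpenCV 4.12 (cv2) and the standard library are available. Lean on these libraries where they do the work, as an engineer would, in place of code of your own. Each camera call takes 0.05 s, during which the arm holds its last target.

## Working session

There is one attempt and no reset: what is moved stays moved. The work goes in short steps, Python scripts to look and compute and a tool call to move; the robot and the scene stay as the last step left them, time stands still between calls to the robot, and variables do not carry over. Pictures are saved under pics/ and viewed, and the job is handed in when it is done.

Besides the shell and the picture viewer there is one more tool, called after ">>>" as a command line: name --argument value ..., lists and objects as JSON in quotes. arm_command: Moves the arm, as the interface text tells. Its arguments: {"type":"object","properties":{"steps":{"type":"array"},"jaw":{"type":"number"}},"required":["steps"]}

```bash
mkdir -p pics
cat > h.py <<'E'
import numpy as np, cv2
from workcell import get_obs, capture
def save(n,c): cv2.imwrite('pics/'+n, cv2.cvtColor(c['frame'],cv2.COLOR_RGB2BGR))
def world(c):
    """HxWx3 world points"""
    h,w=c['z_map'].shape; f=h/2/np.tan(np.radians(c['vfov'])/2)
    K=np.array([[f,0,c['cx']],[0,f,c['cy']],[0,0,1.]])
    u,v=np.meshgrid(np.arange(w),np.arange(h))
    p=np.stack([u,v],-1).reshape(-1,1,2).astype(np.float64)
    n=cv2.undistortPoints(p,K,np.array([c['k1'],0,0,0.]),None,None,None) if False else cv2.undistortPointsIter(p,K,np.array([c['k1'],0,0,0.]),None,None,(3,50,1e-10))
    n=n.reshape(h,w,2); z=c['z_map'][...,None].astype(float)
    P=np.concatenate([n*z,z],-1)
    return (P-np.array(c['t']))@np.array(c['R'])
def proj(c,X):
    X=np.atleast_2d(X); p=X@np.array(c['R']).T+np.array(c['t']); s=p[:,:2]/p[:,2:]; r2=(s**2).sum(1,keepdims=True)
    f=c['frame'].shape[0]/2/np.tan(np.radians(c['vfov'])/2)
    return s*(1+c['k1']*r2)*f+[c['cx'],c['cy']]
E
python3 - <<'E'
from h import *
import pickle
for n in ['scene','top','wrist']:
    c=capture(n); save(n+'0.png',c); pickle.dump(c,open(n+'0.pkl','wb'))
    print(n,c['vfov'],c['cx'],c['cy'],c['k1'],np.round(c['R'],3).tolist(),c['t'])
o=get_obs(); print(o)
E
```

```text
scene 43.7114398602909 318.84743284333933 198.01097454987442 -0.09741918773080417 [[-0.362, 0.932, 0.01], [0.778, 0.308, -0.548], [-0.513, -0.19, -0.837]] [ 0.23556555 -0.47720062  1.40761332]
top 47.643251043071146 316.4562167077165 199.1384546589833 0.011376719605904096 [[-0.026, -0.999, -0.035], [-0.982, 0.032, -0.187], [0.188, 0.029, -0.982]] [0.03061198 0.63327934 0.96360511]
wrist 63.15474956227621 323.32114813185 201.10555981191277 -0.04998609224588414 [[0.367, 0.93, -0.001], [0.889, -0.351, 0.294], [0.273, -0.109, -0.956]] [-0.59902876 -0.03579419  0.39093944]
{'t': 0.15, 'joint_pos': array([ 6.34593358e+01,  7.50399573e+00,  8.53162772e+01, -2.75011173e-04,
        8.72602550e+01, -4.89290795e+00]), 'qd': array([ 0.01967966, -0.15496699, -0.17879335, -0.02105436,  0.06058272,
       -0.04079236]), 'joint_efforts': array([ 6.74662497e-04, -5.60481620e+01, -4.92328763e+01,  7.68359215e-02,
        3.07622342e-02, -1.18061289e-04]), 'ee_pos': array([0.22123828, 0.55752998, 0.4039277 ]), 'tcp_rot': array([[-6.23723608e-04,  3.68898743e-01,  9.29469380e-01],
       [-1.25950539e-03,  9.29468534e-01, -3.68899252e-01],
       [-9.99999012e-01, -1.40076287e-03, -1.15101510e-04]]), 'wrist_force': array([-0.0919987 , -0.32642715, -0.53645987]), 'moment': array([ 0.02295863, -0.02218862,  0.00170994]), 'opening': 0.09280403787871404}
```

View pics/scene0.png

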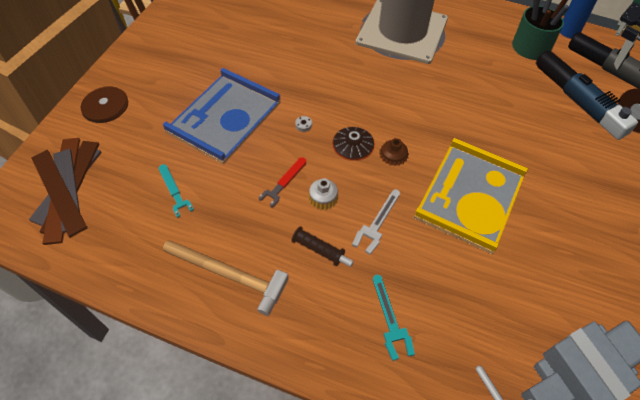

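View pics/top0.png

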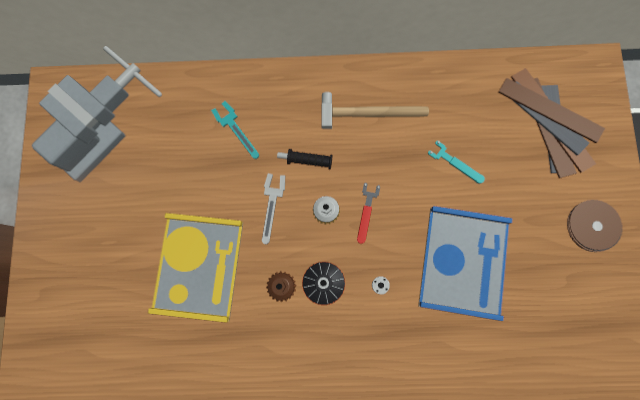

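View pics/wrist0.png

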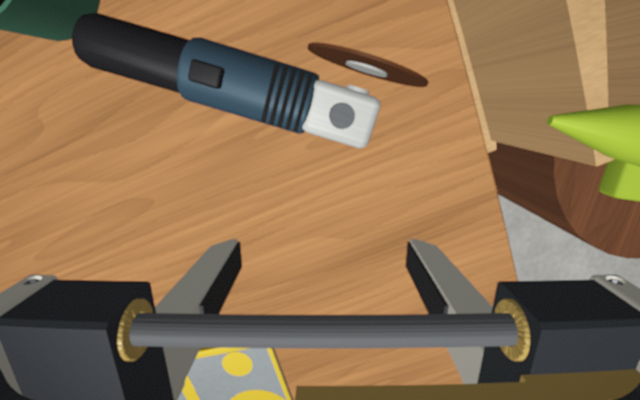

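The top view shows these look-alikes:
- **Cup brush:** good bright one (326,209), rusty one (281,287).
- **Open spanner:** steel (272,208), turquoise (235,130).
- **Pin spanner:** red (368,213), turquoise (455,162).
- **Discs:** backing pad (323,283) and loose brown disc (595,226).
- **Nut:** (381,285).

I choose the bright brush, steel spanner, red spanner, ribbed black pad and nut.

```bash
cat > seg.py <<'E'
from h import *
import pickle
c=pickle.load(open('top0.pkl','rb')); W=world(c); pickle.dump(W,open('W.pkl','wb'))
for u,v in [(350,350),(200,200),(400,220),(300,330),(200,290),(440,290),(323,283),(326,209),(381,292)]: print((u,v),np.round(W[v,u],4))
z=W[...,2]
m=((z>0.004)&(z<0.2)).astype(np.uint8)
n,l,s,cc=cv2.connectedComponentsWithStats(m)
for i in range(1,n):
    if s[i,4]>60:
        P=W[l==i]; q=P[:,:2]; (cen,ang)=(q.mean(0),0)
        print(s[i],np.round(cc[i]),'mean',np.round(q.mean(0),4),'zmax',P[:,2].max().round(4),'circ',np.round(cv2.minEnclosingCircle(q.astype(np.float32)),4) if 0 else cv2.minEnclosingCircle(q.astype(np.float32)), 'rect',cv2.minAreaRect((q*1000).astype(np.float32)))
x0,y0,x1,y1=220,90,480,310
im=cv2.cvtColor(c['frame'],cv2.COLOR_RGB2BGR)[150:310,220:410]
cv2.imwrite('pics/crop0.png',cv2.resize(im,None,fx=4,fy=3.7,interpolation=cv2.INTER_CUBIC)[:600,:800])
E
python3 seg.py
```

```text
(350, 350) [ 2.984e-01 -5.250e-02 -1.000e-04]
(200, 200) [ 0.653   0.296  -0.0024]
(400, 220) [ 5.890e-01 -1.819e-01 -1.000e-04]
(300, 330) [ 0.3439  0.0594 -0.0032]
(200, 290) [0.4393 0.2875 0.0098]
(440, 290) [ 0.4253 -0.2599  0.0128]
(323, 283) [0.4474 0.0032 0.0313]
(326, 209) [ 0.6119 -0.0088  0.0527]
(381, 292) [ 0.4241 -0.1273  0.012 ]
[  32   46  130  137 6959] [ 85. 121.] mean [0.8242 0.533 ] zmax 0.1592 circ ((0.8551532626152039, 0.525928795337677), 0.16339920461177826) rect ((877.8532104492188, 547.5855712890625), (213.4695587158203, 299.5850524902344), 39.679962158203125)
[ 498   68  107  111 4779] [554. 123.] mean [ 0.8051 -0.5511] zmax 0.0454 circ ((0.8126280307769775, -0.5411904454231262), 0.14248764514923096) rect ((818.0654296875, -551.7410278320312), (282.04888916015625, 147.96478271484375), 30.9711856842041)
[ 321   92  108   38 1366] [366. 112.] mean [ 0.8534 -0.1121] zmax 0.0306 circ ((0.8560855388641357, -0.13187380135059357), 0.13366329669952393) rect ((864.9332885742188, -132.8463592529297), (88.31954956054688, 262.37872314453125), 0.9983708262443542)
[212 101
[... 2230 characters left out ...]
83.] mean [0.4471 0.0032] zmax 0.0347 circ ((0.44664913415908813, 0.0035124991554766893), 0.049736183136701584) rect ((447.3787536621094, 3.6746597290039062), (96.59584045410156, 96.66364288330078), 52.93990707397461)
[267 272  29  30 626] [281. 287.] mean [0.4422 0.0996] zmax 0.0473 circ ((0.44103312492370605, 0.1002201959490776), 0.03544001653790474) rect ((442.390625, 100.93453216552734), (64.98860168457031, 65.6515884399414), 89.23690795898438)
[372 277  18  18 252] [380. 285.] mean [ 0.4391 -0.1263] zmax 0.0189 circ ((0.43912601470947266, -0.126426562666893), 0.01981883868575096) rect ((438.64666748046875, -126.66656494140625), (38.711185455322266, 37.93375778198242), 88.50947570800781)
```

View pics/crop0.png

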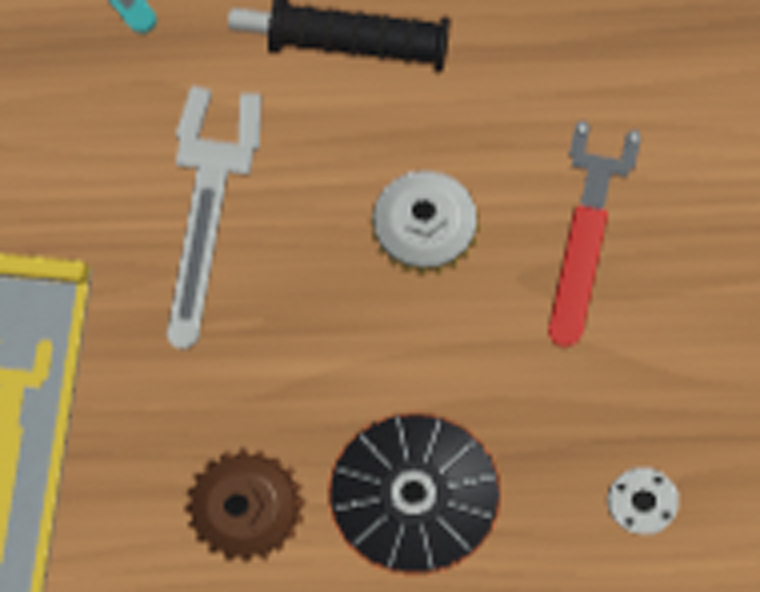

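The crop confirms the choice: steel spanner with a slotted handle, bright brush with brass wire, and red-handled pin spanner. Next I fit the poses accurately.

```bash
cat > fit.py <<'E'
from h import *
import pickle,sys
def atz(c,uv,z):
    f=c['frame'].shape[0]/2/np.tan(np.radians(c['vfov'])/2)
    K=np.array([[f,0,c['cx']],[0,f,c['cy']],[0,0,1.]])
    p=np.asarray(uv,float).reshape(-1,1,2)
    n=cv2.undistortPointsIter(p,K,np.array([c['k1'],0,0,0.]),None,None,(3,50,1e-10)).reshape(-1,2)
    R=np.array(c['R']);C=-R.T@np.array(c['t'])
    d=np.c_[n,np.ones(len(n))]@R
    return (C+d*((z-C[2])/d[:,2])[:,None])[:,:2]
def comp(m,amin=25):
    n,l,s,cc=cv2.connectedComponentsWithStats(m.astype(np.uint8)); 
    return [(s[i,4],cc[i],l==i) for i in range(1,n) if s[i,4]>amin]
if __name__=='__main__':
  for cam in ['top','scene']:
    c=pickle.load(open(cam+'0.pkl','rb')); hsv=cv2.cvtColor(c['frame'],cv2.COLOR_RGB2HSV); h,s,v=[hsv[...,i].astype(int) for i in range(3)]
    W=world(c); Z=W[...,2]; ins=(abs(W[...,0]-.487)<.14)
    for nm,m,yc in [('blue',(h>100)&(h<125)&(s>130),-.318),('yel',(h>20)&(h<32)&(s>150)&(v>120),.295)]:
        m=m&ins&(abs(W[...,1]-yc)<.12)
        for a,cc,M in comp(m,40):
            uv=np.argwhere(M)[:,::-1]; q=atz(c,uv,0.012); r=cv2.minAreaRect((q*1000).astype(np.float32))
            mu=q.mean(0); w,V=np.linalg.eigh(np.cov((q-mu).T))
            print(cam,nm,a,np.round(cc),'mean',np.round(mu*1000,1),'rect',np.round(r[0],1),np.round(r[1],1),'axis',np.degrees(np.arctan2(V[1,1],V[0,1])).round(1))
E
python3 fit.py
```

```text
top blue 1037 [464. 261.] mean [ 490.1 -319.1] rect [ 487.5 -322.5] [184.1 231.3] axis 169.7
top blue 617 [487. 267.] mean [ 474.8 -368.6] rect [ 467.4 -373.6] [ 44.9 166.4] axis 169.0
top blue 741 [448. 259.] mean [ 493.2 -284.4] rect [ 493.2 -283.5] [68.4 65.8] axis 73.1
top yel 2777 [190. 258.] mean [513.6 311.7] rect [494.4 298.3] [187.3 234.3] axis -179.9
top yel 461 [220. 272.] mean [478.1 241.8] rect [479.3 241.3] [ 38.2 141.7] axis 172.2
top yel 252 [178. 294.] mean [432.6 337.7] rect [432.8 337.7] [39.  37.1] axis 157.1
scene blue 220 [250.  83.] mean [ 361.3 -303.4] rect [ 361.1 -305.7] [179.3  12.4] axis 79.2
scene blue 357 [206. 107.] mean [ 476.6 -366.9] rect [ 464.6 -364.9] [ 44.2 164.4] axis 169.0
scene blue 91 [250. 130.] mean [ 503.9 -232.1] rect [ 498.5 -231.2] [  3.9 202.3] axis 169.0
scene blue 481 [235. 120.] mean [ 489.8 -281.5] rect [ 489.  -282.1] [68.7 65.7] axis 170.4
scene blue 317 [192. 138.] mean [ 577.4 -350. ] rect [ 577.8 -349.3] [173.8  61.4] axis 76.9
scene yel 3419 [476. 203.] mean [509.3 312.8] rect [480.8 299.7] [183.6 246.1] axis 177.2
scene yel 445 [449. 182.] mean [477.2 244.7] rect [475.  245.7] [ 38.6 143.2] axis 172.3
scene yel 229 [495. 178.] mean [429. 341.] rect [428.7 340.7] [42.  41.1] axis 127.5
```

```bash
cat > fit2.py <<'E'
from fit import *
for cam in ['top','scene']:
    c=pickle.load(open(cam+'0.pkl','rb')); hsv=cv2.cvtColor(c['frame'],cv2.COLOR_RGB2HSV); h,s,v=[hsv[...,i].astype(int) for i in range(3)]
    W=world(c)
    def near(x,y,r): return np.hypot(W[...,0]-x,W[...,1]-y)<r
    red=((h<6)|(h>172))&(s>150)&near(.6,-.105,.1)
    steel=(s<75)&near(.626,.12,.095)&(W[...,2]>-.006)
    nut=(s<110)&near(.439,-.126,.026)
    pad=(v<90)&near(.447,.004,.056)
    dark=(s<75)&near(.62,-.11,.08)
    brush=(s<75)&near(.6135,-.008,.04)&(W[...,2]>.02)&(W[...,2]<.034)
    hub=near(.6135,-.008,.04)&(W[...,2]>.048)
    for nm,m,z in [('red',red,.006),('steel',steel,.008),('nut',nut,.014),('padz6',pad,.006),('dark',dark,.006),('brush',brush,.03),('hub',hub,.056)]:
        for a,cc,M in comp(m,40):
            uv=np.argwhere(M)[:,::-1]; q=atz(c,uv,z); r=cv2.minAreaRect((q*1000).astype(np.float32))
            mu=q.mean(0); w,V=np.linalg.eigh(np.cov((q-mu).T))
            print(cam,nm,a,np.round(cc),'mean',np.round(mu*1000,1),'rect',np.round(r[0],1),np.round(r[1],1),'axis',np.degrees(np.arctan2(V[1,1],V[0,1])).round(1),'circ',np.round(np.array(cv2.minEnclosingCircle((q*1000).astype(np.float32))[0]),1))
E
python3 fit2.py
```

```text
top red 310 [364. 224.] mean [580.8 -96.2] rect [580.3 -96. ] [19.7 89.3] axis 165.9 circ [579.9 -97.8]
top steel 682 [271. 204.] mean [634.9 121.9] rect [626.9 116.9] [ 48.6 169. ] axis 170.6 circ [626.8 123. ]
top nut 275 [380. 285.] mean [ 439.9 -126.7] rect [ 439.8 -126.8] [38.4 40.3] axis 165.2 circ [ 440.  -126.2]
top padz6 1136 [323. 283.] mean [447.5   4.5] rect [448.5   4.3] [95.2 93.7] axis 55.5 circ [448.6   3.2]
top dark 180 [370. 194.] mean [ 652.4 -113.5] rect [ 651.2 -113.8] [39.8 52.8] axis 161.9 circ [ 653.7 -114.7]
top brush 237 [326. 210.] mean [614.5  -7.7] rect [615.9  -7.3] [58.  56.4] axis 85.7 circ [615.9  -8. ]
top hub 102 [326. 207.] mean [615.6  -7.9] rect [615.1  -8.1] [25.6 23.4] axis 174.5 circ [615.9  -7.9]
scene red 287 [292. 172.] mean [578.4 -93.4] rect [577.1 -93.1] [20.1 92.3] axis 166.7 circ [578.1 -89. ]
scene steel 753 [376. 224.] mean [637.6 125.1] rect [624.  127.7] [ 49.5 170.1] axis 170.4 circ [625.  128.1]
scene nut 202 [303. 124.] mean [ 442.  -121.9] rect [ 441.7 -122.1] [47.8 38.5] axis -157.6 circ [ 442.1 -122.9]
scene padz6 890 [353. 143.] mean [448.1   8.5] rect [445.9   7.7] [95.9 94.3] axis 105.4 circ [446.6   7.9]
scene dark 173 [272. 195.] mean [ 651.3 -109.9] rect [ 649.5 -109.3] [39.3 53.8] axis 169.3 circ [ 651.4 -108.3]
scene brush 191 [323. 194.] mean [624.2  -1.2] rect [616.3  -4. ] [56.8 55.9] axis 111.4 circ [616.3  -4. ]
scene hub 122 [323. 185.] mean [618.3  -3.9] rect [618.2  -4.1] [27.4 27.9] axis -166.8 circ [618.5  -2.8]
```

```bash
cat > fit3.py <<'E'
from fit import *
for cam in ['top','scene']:
    c=pickle.load(open(cam+'0.pkl','rb')); hsv=cv2.cvtColor(c['frame'],cv2.COLOR_RGB2HSV); s=hsv[...,1].astype(int)
    W=world(c); m=(s<75)&(np.hypot(W[...,0]-.626,W[...,1]-.12)<.095)&(W[...,2]>-.006)
    a,cc,M=max(comp(m),key=lambda t:t[0])
    q=atz(c,np.argwhere(M)[:,::-1],.008)*1000
    t=np.radians(-9.5)
    for k in range(4):
        u=np.array([np.cos(t),np.sin(t)]); n=np.array([-u[1],u[0]])
        p=q@u; hd=q[(p<p.min()+105)&(p>p.min()+8)]
        mu=hd.mean(0); w,V=np.linalg.eigh(np.cov((hd-mu).T)); d=V[:,1]*np.sign(V[0,1]); t=np.arctan2(d[1],d[0])
    p=(q-mu)@u; l=(q-mu)@n
    hm=p>p.max()-40
    print(cam,np.degrees(t),'ext',p.min(),p.max(),'lat head',l[hm].min(),l[hm].max(),'tip-based origin',mu+u*(p.max()-25), mu+u*(p.min()+144),'grip',mu+u*((p.max()-25+p.min()+144)/2-55))
E
python3 fit3.py
```

```text
top -9.8819931737676 ext -56.046314048795324 112.64089725041282 lat head -24.202410959192893 25.49899155172797 tip-based origin [684.2580599 113.0085453] [684.56620785 112.95486466] grip [630.22815176 122.4207771 ]
scene -9.620840110112916 ext -57.2823742283178 113.02178098233254 lat head -24.95436066071032 24.52556043899004 tip-based origin [683.35518332 117.28867708] [682.06937065 117.50663711] grip [628.48583475 126.58966248]
```

```bash
cat > go.py <<'E'
# usage: go.py x y zgrasp yaw (mm,deg): shift from present pose, in tool axes
import sys; from h import *
from scipy.spatial.transform import Rotation as Ro
x,y,z,yaw=map(float,sys.argv[1:5]); o=get_obs(); R=np.array(o['tcp_rot']); p=np.array(o['ee_pos'])
cur=np.degrees(np.arctan2(R[1,1],R[0,1])); yaw=cur+(yaw-cur+90)%180-90
a=np.radians(yaw); T=np.array([[0,np.cos(a),np.sin(a)],[0,np.sin(a),-np.cos(a)],[-1,0,0]])
d=R.T@(np.array([x,y,z+167])/1000-p)
print('t',o['t'],'pos',np.round(p*1000,1),'yaw',cur.round(2),'open',round(o['opening'],4),'F',np.round(o['wrist_force'],1),'j6',o['joint_pos'][5].round(1))
print(np.round(d,4).tolist(), np.round(Ro.from_matrix(R.T@T).as_rotvec(degrees=True),2).tolist())
E
python3 go.py 629.4 124.5 130 80.25
```

```text
t 0.15 pos [221.2 557.5 403.9] yaw 68.35 open 0.0928 F [-0.1 -0.3 -0.5] j6 -4.9
[0.1072, -0.2518, 0.5391] [-11.9, -0.01, 0.08]
```

>>> arm_command --steps '[0.106,-0.252,0.539,-11.9,0,0,0.106,-0.252,0.539,-11.9,0,0,0.106,-0.252,0.539,-11.9,0,0,0.106,-0.252,0.539,-11.9,0,0,0.106,-0.252,0.539,-11.9,0,0]' --jaw 0.05

```text
t: 0.78
ee_pos: [0.4314, 0.3342, 0.35]
tcp_rot: [[0.0, 0.169, 0.986], [0.0, 0.986, -0.169], [-1.0, 0.0, 0.0]]
wrist_force: [-0.6, 1.3, -0.3]
opening: 0.0512
```

```bash
python3 go.py 629.4 124.5 130 80.25
```

```text
t 0.775 pos [431.4 334.2 350. ] yaw 80.26 open 0.0512 F [-0.6  1.3 -0.3] j6 -47.9
[0.053, -0.1732, 0.2306] [0.01, 0.0, -0.0]
```

>>> arm_command --steps '[0.053,-0.173,0.231,0,0,0,0.053,-0.173,0.231,0,0,0,0.053,-0.173,0.231,0,0,0,0.053,-0.173,0.231,0,0,0,0.053,-0.173,0.231,0,0,0]'

```text
t: 1.4
ee_pos: [0.6301, 0.1238, 0.2963]
tcp_rot: [[-0.001, 0.171, 0.985], [-0.0, 0.985, -0.171], [-1.0, -0.001, -0.001]]
wrist_force: [-0.3, 1.4, -0.4]
opening: 0.0498
```

```bash
python3 go.py 629.4 124.5 60 80.25; python3 -c "
from h import *
c=capture('wrist');save('w1.png',c)
import pickle;pickle.dump(c,open('w1.pkl','wb'))"; python3 go.py 629.4 124.5 21 80.25
```

```text
t 1.4 pos [630.1 123.8 296.3] yaw 80.16 open 0.0498 F [-0.3  1.4 -0.4] j6 -73.6
[0.0693, 0.0006, -0.0007] [-0.09, -0.05, 0.03]
t 1.45 pos [631.9 120.3 295.2] yaw 80.04 open 0.0501 F [-1.7 -3.5  0.1] j6 -73.8
[0.1072, 0.004, -0.0032] [-0.21, 0.0, 0.14]
```

View pics/w1.png

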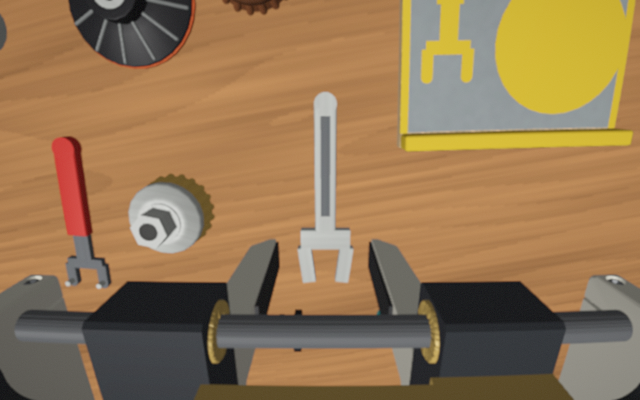

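>>> arm_command --steps '[0.0525,0,0,0,0,0,0.105,0,0,0,0,0,0.105,0,0,0,0,0,0.105,0,0,0,0,0]'

```text
t: 1.95
ee_pos: [0.6285, 0.1263, 0.1921]
tcp_rot: [[-0.001, 0.169, 0.986], [-0.0, 0.986, -0.169], [-1.0, -0.0, -0.001]]
wrist_force: [0.2, -0.1, -0.9]
opening: 0.0498
```

```bash
python3 go.py 629.4 124.5 20.5 80.25
```

```text
t 1.95 pos [628.5 126.3 192.1] yaw 80.26 open 0.0498 F [ 0.2 -0.1 -0.9] j6 -73.5
[0.0046, -0.0017, 0.0012] [0.01, -0.07, 0.02]
```

>>> arm_command --steps '[0.0045,-0.0005,0.0005,0,0,0,0.0045,-0.0005,0.0005,0,0,0,0.0045,-0.0005,0.0005,0,0,0]'

```text
t: 2.33
ee_pos: [0.6292, 0.1257, 0.1881]
tcp_rot: [[0.0, 0.169, 0.986], [0.0, 0.986, -0.169], [-1.0, 0.0, 0.0]]
wrist_force: [-0.4, -0.7, -0.5]
opening: 0.0499
```

>>> arm_command --steps '[0,0,0,0,0,0,0,0,0,0,0,0,0,0,0,0,0,0,0,0,0,0,0,0,0,0,0,0,0,0]' --jaw 0.0

```text
t: 2.95
ee_pos: [0.6293, 0.1256, 0.188]
tcp_rot: [[0.0, 0.169, 0.986], [-0.0, 0.986, -0.169], [-1.0, -0.0, 0.0]]
wrist_force: [0.0, 0.0, -0.3]
opening: 0.0176
```

>>> arm_command --steps '[-0.03,0,0,0,0,0,-0.08,0,0,0,0,0,-0.1,0,0,0,0,0,-0.1,0,0,0,0,0]'

```text
t: 3.45
ee_pos: [0.6299, 0.1257, 0.2894]
tcp_rot: [[0.003, 0.169, 0.986], [0.0, 0.986, -0.169], [-1.0, 0.001, 0.003]]
wrist_force: [-0.1, -0.0, -2.3]
opening: 0.0175
```

```bash
python3 go.py 470.4 -366.5 120 79.1
```

```text
t 3.45 pos [629.9 125.7 289.4] yaw 80.26 open 0.0175 F [-0.1 -0.  -2.3] j6 -73.5
[0.0017, -0.5121, -0.0739] [1.16, 0.19, -0.06]
```

>>> arm_command --steps '[0,-0.04,-0.006,0,0,0,0,-0.512,-0.074,1.2,0,0,0,-0.512,-0.074,1.2,0,0,0,-0.512,-0.074,1.2,0,0,0,-0.512,-0.074,1.2,0,0]'

```text
t: 4.08
ee_pos: [0.5378, -0.152, 0.285]
tcp_rot: [[-0.004, 0.19, 0.982], [0.001, 0.982, -0.19], [-1.0, 0.001, -0.004]]
wrist_force: [0.9, -0.1, -1.8]
opening: 0.0174
```

```bash
python3 go.py 470.4 -366.5 120 79.1
```

```text
t 4.075 pos [ 537.8 -152.   285. ] yaw 79.07 open 0.0174 F [ 0.9 -0.1 -1.8] j6 -100.1
[-0.002, -0.2234, -0.0255] [-0.03, -0.21, -0.04]
```

>>> arm_command --steps '[0,-0.223,-0.026,0,0,0,0,-0.223,-0.026,0,0,0,0,-0.223,-0.026,0,0,0,0,-0.223,-0.026,0,0,0,0,-0.223,-0.026,0,0,0]'

```text
t: 4.7
ee_pos: [0.4698, -0.3666, 0.2849]
tcp_rot: [[-0.003, 0.194, 0.981], [0.002, 0.981, -0.194], [-1.0, 0.001, -0.003]]
wrist_force: [0.2, 0.9, -1.2]
opening: 0.0174
```

```bash
python3 -c "
from h import *
c=capture('top');save('t2.png',c)"; python3 go.py 470.4 -366.5 33 79.1
```

```text
t 4.75 pos [ 470.5 -365.1  285.1] yaw 78.91 open 0.0176 F [-0.2  0.1 -2.4] j6 -121.7
[0.0851, -0.0016, 0.0005] [-0.19, -0.19, -0.13]
```

View pics/t2.png

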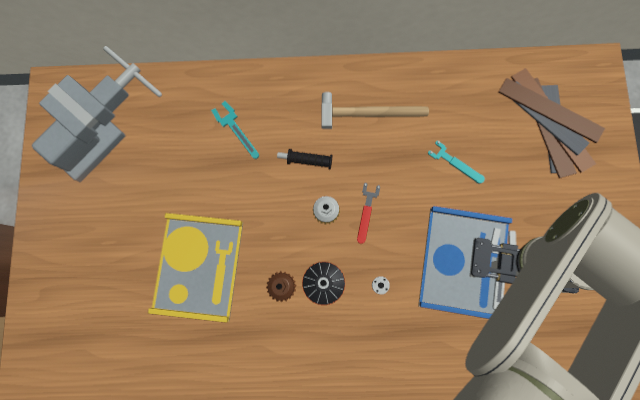

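The steel spanner is held over the blue board with its head up-image, parallel to its shadow (484,270). Lowering it now.

>>> arm_command --steps '[0.04,-0.001,0,0,0,0,0.08,-0.001,0,0,0,0,0.08,-0.001,0,0,0,0,0.08,-0.001,0,0,0,0]'

```text
t: 5.25
ee_pos: [0.4721, -0.3649, 0.2085]
tcp_rot: [[0.0, 0.189, 0.982], [0.0, 0.982, -0.189], [-1.0, 0.0, -0.0]]
wrist_force: [-0.4, 0.1, -1.3]
opening: 0.0178
```

```bash
python3 go.py 470.4 -366.5 33 79.1
```

```text
t 5.25 pos [ 472.1 -364.9  208.5] yaw 79.12 open 0.0178 F [-0.4  0.1 -1.3] j6 -121.8
[0.0085, -0.0019, -0.0013] [0.02, -0.0, -0.01]
```

>>> arm_command --steps '[0.007,-0.001,-0.001,0,0,0,0.007,-0.001,-0.001,0,0,0,0.007,-0.001,-0.001,0,0,0]'

```text
t: 5.62
ee_pos: [0.4705, -0.3666, 0.2016]
tcp_rot: [[0.001, 0.19, 0.982], [-0.001, 0.982, -0.19], [-1.0, -0.0, 0.001]]
wrist_force: [-0.3, 0.4, -2.0]
opening: 0.0173
```

```bash
python3 go.py 470.4 -366.5 33 79.1
```

```text
t 5.625 pos [ 470.5 -366.6  201.6] yaw 79.05 open 0.0173 F [-0.3  0.4 -2. ] j6 -121.9
[0.0016, 0.0001, -0.0001] [-0.05, 0.04, 0.03]
```

>>> arm_command --steps '[0.0012,0,0,0,0,0,0.0012,0,0,0,0,0]'

```text
t: 5.88
ee_pos: [0.4703, -0.3664, 0.1997]
tcp_rot: [[-0.0, 0.19, 0.982], [0.0, 0.982, -0.19], [-1.0, 0.0, -0.0]]
wrist_force: [-0.4, -0.3, -2.0]
opening: 0.0174
```

>>> arm_command --steps '[0,0,0,0,0,0,0,0,0,0,0,0,0,0,0,0,0,0]' --jaw 0.036

```text
t: 6.25
ee_pos: [0.4704, -0.3665, 0.2]
tcp_rot: [[0.0, 0.19, 0.982], [-0.0, 0.982, -0.19], [-1.0, -0.0, 0.0]]
wrist_force: [-0.8, -0.1, 0.6]
opening: 0.0356
```

>>> arm_command --steps '[-0.03,0,0,0,0,0,-0.085,0,0,0,0,0,-0.12,0,0,0,0,0,-0.12,0,0,0,0,0]'

```text
t: 6.75
ee_pos: [0.4714, -0.3674, 0.3243]
tcp_rot: [[0.006, 0.19, 0.982], [-0.005, 0.982, -0.19], [-1.0, -0.004, 0.006]]
wrist_force: [0.1, -0.3, 1.3]
opening: 0.0359
```

```bash
python3 go.py 616.5 -6 150 90; python3 -c "
from h import *
c=capture('wrist');save('w3.png',c)"
```

```text
t 6.75 pos [ 471.4 -367.4  324.3] yaw 79.05 open 0.0359 F [ 0.1 -0.3  1.3] j6 -121.9
[0.0062, 0.3824, 0.0738] [-10.95, 0.35, 0.27]
```

View pics/w3.png

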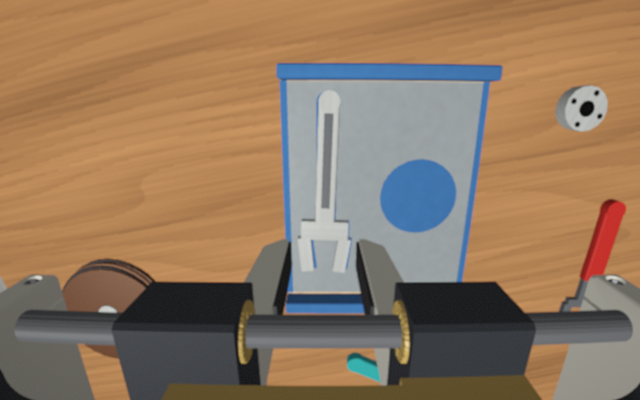

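The steel spanner covers its shadow exactly; the blue disc at (418,195) is free. Next is the cup brush, so I check the hub's flats.

Run:
```python
from fit import *
c=pickle.load(open('w1.pkl','rb'))
# rectify a top-down patch at hub-top plane
X,Y=np.meshgrid(np.arange(-.04,.04,.0002),np.arange(-.04,.04,.0002),indexing='ij')
P=np.stack([.617-X,-.006-Y,np.full_like(X,.056)],-1).reshape(-1,3)  # rows: x down, cols: y left
uv=proj(c,P).reshape(400,400,2).astype(np.float32)
im=cv2.remap(cv2.cvtColor(c['frame'],cv2.COLOR_RGB2BGR),uv[...,0],uv[...,1],cv2.INTER_CUBIC)
cv2.imwrite('pics/hub.png',im)
```

```text
(no output)
```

View pics/hub.png

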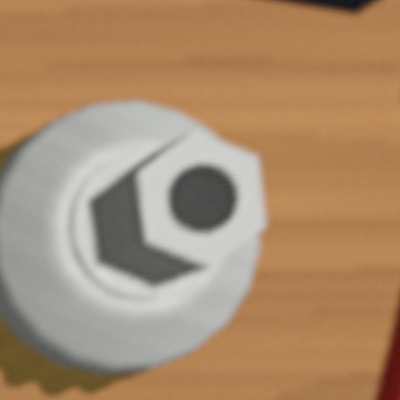

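```bash
python3 go.py 617 -6 150 97
```

```text
t 6.8 pos [ 470.8 -366.8  321.6] yaw 79.05 open 0.0362 F [-0.3 -1.1 -0.1] j6 -121.9
[0.0041, 0.382, 0.075] [-17.95, 0.16, 0.14]
```

>>> arm_command --steps '[0.004,0.382,0.075,-18,0,0,0.004,0.382,0.075,-18,0,0,0.004,0.382,0.075,-18,0,0,0.004,0.382,0.075,-18,0,0,0.004,0.382,0.075,-18,0,0]' --jaw 0.055

```text
t: 7.42
ee_pos: [0.5875, -0.0747, 0.3144]
tcp_rot: [[-0.003, -0.123, 0.992], [0.001, 0.992, 0.123], [-1.0, 0.001, -0.003]]
wrist_force: [0.3, -0.2, -0.1]
opening: 0.055
```

```bash
python3 go.py 617 -6 150 97
```

```text
t 7.425 pos [587.5 -74.7 314.4] yaw 97.04 open 0.055 F [ 0.3 -0.2 -0.1] j6 -109.2
[-0.0026, 0.0646, 0.0377] [0.04, -0.15, -0.05]
```

>>> arm_command --steps '[0,0.065,0.038,0,0,0,0,0.065,0.038,0,0,0,0,0.065,0.038,0,0,0,0.05,0.065,0.038,0,0,0,0.05,0.065,0.038,0,0,0]'

```text
t: 8.05
ee_pos: [0.6146, -0.0092, 0.2614]
tcp_rot: [[-0.01, -0.121, 0.993], [0.001, 0.993, 0.121], [-1.0, 0.002, -0.01]]
wrist_force: [0.3, -0.5, 0.0]
opening: 0.055
```

```bash
python3 go.py 617 -6 57.5 97
```

```text
t 8.05 pos [614.6  -9.2 261.4] yaw 96.94 open 0.055 F [ 0.3 -0.5  0. ] j6 -102.6
[0.0368, 0.0028, 0.0031] [-0.06, -0.56, -0.1]
```

>>> arm_command --steps '[0.02,0,0,0,0,0,0.02,0,0,0,0,0,0.02,0,0,0,0,0]'

```text
t: 8.43
ee_pos: [0.6177, -0.0079, 0.2475]
tcp_rot: [[0.001, -0.122, 0.992], [-0.0, 0.992, 0.122], [-1.0, -0.0, 0.001]]
wrist_force: [-0.3, -0.3, -0.2]
opening: 0.055
```

```bash
python3 go.py 617 -6 57.5 97
```

```text
t 8.425 pos [617.7  -7.9 247.5] yaw 97.04 open 0.055 F [-0.3 -0.3 -0.2] j6 -102.5
[0.023, 0.002, -0.0005] [0.04, 0.06, 0.02]
```

>>> arm_command --steps '[0.0225,0.002,-0.0005,0,0,0,0.0225,0.002,-0.0005,0,0,0,0.0225,0.002,-0.0005,0,0,0]'

```text
t: 8.8
ee_pos: [0.6171, -0.0057, 0.2252]
tcp_rot: [[0.001, -0.123, 0.992], [-0.0, 0.992, 0.123], [-1.0, -0.0, 0.001]]
wrist_force: [0.8, 0.5, 0.6]
opening: 0.0549
```

>>> arm_command --steps '[0,0,0,0,0,0,0,0,0,0,0,0,0,0,0,0,0,0,0,0,0,0,0,0,0,0,0,0,0,0]' --jaw 0.0

```text
t: 9.43
ee_pos: [0.6167, -0.0058, 0.2242]
tcp_rot: [[0.0, -0.123, 0.992], [-0.0, 0.992, 0.123], [-1.0, -0.0, 0.0]]
wrist_force: [0.2, -1.4, 1.2]
opening: 0.0233
```

>>> arm_command --steps '[-0.03,0,0,0,0,0,-0.07,0,0,0,0,0,-0.08,0,0,0,0,0,-0.08,0,0,0,0,0]'

```text
t: 9.93
ee_pos: [0.6167, -0.0057, 0.3038]
tcp_rot: [[0.001, -0.123, 0.992], [-0.0, 0.992, 0.123], [-1.0, -0.0, 0.001]]
wrist_force: [0.8, 0.4, -3.6]
opening: 0.024
```

```bash
python3 go.py 491.5 -283 137 85
```

```text
t 9.925 pos [616.7  -5.7 303.8] yaw 97.06 open 0.024 F [ 0.8  0.4 -3.6] j6 -102.3
[-0.0003, -0.2599, -0.1583] [12.06, 0.03, 0.0]
```

>>> arm_command --steps '[0,-0.04,-0.025,2,0,0,0,-0.26,-0.158,12,0,0,0,-0.26,-0.158,12,0,0,0,-0.26,-0.158,12,0,0,0,-0.26,-0.158,12,0,0]'

```text
t: 10.55
ee_pos: [0.4929, -0.2777, 0.3013]
tcp_rot: [[-0.003, 0.086, 0.996], [0.002, 0.996, -0.086], [-1.0, 0.002, -0.003]]
wrist_force: [0.8, 0.6, -3.3]
opening: 0.0237
```

```bash
python3 go.py 491.5 -283 137 85
```

```text
t 10.55 pos [ 492.9 -277.7  301.3] yaw 85.07 open 0.0237 F [ 0.8  0.6 -3.3] j6 -119.7
[-0.0027, -0.0054, -0.0009] [0.07, -0.18, -0.11]
```

>>> arm_command --steps '[0.0,0,0,0,0,0,0.05,0,0,0,0,0,0.05,0,0,0,0,0,0.05,0,0,0,0,0]'

```text
t: 11.05
ee_pos: [0.4948, -0.2759, 0.2537]
tcp_rot: [[-0.001, 0.085, 0.996], [0.001, 0.996, -0.085], [-1.0, 0.001, -0.001]]
wrist_force: [0.5, -0.2, -1.8]
opening: 0.0238
```

```bash
python3 go.py 491.5 -283 69.7 85
```

```text
t 11.05 pos [ 494.8 -275.9  253.7] yaw 85.1 open 0.0238 F [ 0.5 -0.2 -1.8] j6 -119.4
[0.017, -0.0074, -0.0027] [0.1, -0.08, -0.05]
```

>>> arm_command --steps '[0.0,-0.007,-0.0027,0,0,0,0.0165,-0.007,-0.0027,0,0,0,0.0165,-0.007,-0.0027,0,0,0,0.0165,-0.007,-0.0027,0,0,0]'

```text
t: 11.55
ee_pos: [0.4912, -0.2832, 0.2372]
tcp_rot: [[-0.001, 0.086, 0.996], [0.001, 0.996, -0.086], [-1.0, 0.001, -0.001]]
wrist_force: [0.0, 0.2, -3.4]
opening: 0.0241
```

```bash
python3 go.py 491.5 -283 69.2 85
```

```text
t 11.55 pos [ 491.2 -283.2  237.2] yaw 85.05 open 0.0241 F [ 0.   0.2 -3.4] j6 -120.2
[0.001, 0.0003, 0.0002] [0.05, -0.04, -0.03]
```

>>> arm_command --steps '[0.0005,0,0,0,0,0,0.0005,0,0,0,0,0]'

```text
t: 11.8
ee_pos: [0.4914, -0.2833, 0.2371]
tcp_rot: [[0.0, 0.086, 0.996], [0.0, 0.996, -0.086], [-1.0, 0.0, 0.0]]
wrist_force: [-0.4, -0.9, -2.6]
opening: 0.0236
```

>>> arm_command --steps '[0,0,0,0,0,0,0,0,0,0,0,0,0,0,0,0,0,0]' --jaw 0.045

```text
t: 12.18
ee_pos: [0.4915, -0.2835, 0.2374]
tcp_rot: [[0.001, 0.086, 0.996], [-0.0, 0.996, -0.086], [-1.0, -0.0, 0.001]]
wrist_force: [0.3, -0.3, 0.0]
opening: 0.0439
```

>>> arm_command --steps '[-0.03,0,0,0,0,0,-0.08,0,0,0,0,0,-0.1,0,0,0,0,0,-0.1,0,0,0,0,0]'

```text
t: 12.68
ee_pos: [0.4919, -0.2838, 0.3387]
tcp_rot: [[0.003, 0.086, 0.996], [-0.002, 0.996, -0.086], [-1.0, -0.002, 0.003]]
wrist_force: [0.4, 0.0, -0.6]
opening: 0.0455
```

```bash
python3 -c "
from h import *
c=capture('wrist');save('w4.png',c)"; python3 go.py 441 -124.5 110 90
```

```text
t 12.725 pos [ 491.4 -283.4  336.7] yaw 85.05 open 0.0449 F [ 0.1 -0.9 -0.7] j6 -120.2
[0.0596, 0.154, -0.0639] [-4.95, 0.02, 0.01]
```

View pics/w4.png

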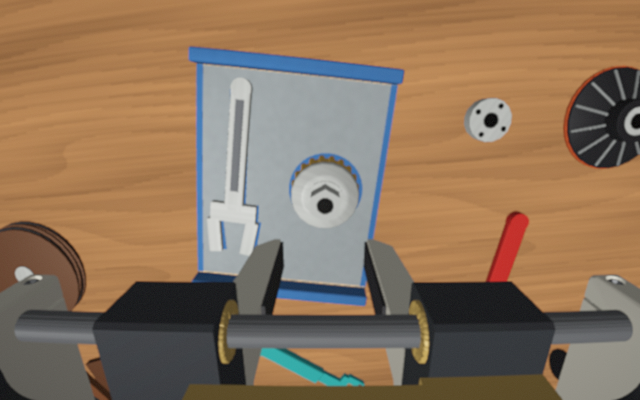

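The brush stands on its disc (325,190). Next is the nut.

>>> arm_command --steps '[0.06,0.154,-0.064,-5,0,0,0.06,0.154,-0.064,-5,0,0,0.06,0.154,-0.064,-5,0,0,0.06,0.154,-0.064,-5,0,0,0.06,0.154,-0.064,-5,0,0]' --jaw 0.062

```text
t: 13.35
ee_pos: [0.4406, -0.1244, 0.2759]
tcp_rot: [[-0.002, -0.002, 1.0], [0.0, 1.0, 0.002], [-1.0, 0.0, -0.002]]
wrist_force: [0.6, -0.3, 0.4]
opening: 0.0617
```

```bash
python3 go.py 441 -124.5 40 90
```

```text
t 13.35 pos [ 440.6 -124.4  275.9] yaw 90.1 open 0.0617 F [ 0.6 -0.3  0.4] j6 -112.3
[0.0689, -0.0001, 0.0005] [0.1, -0.09, -0.02]
```

>>> arm_command --steps '[0.04,0,0,0,0,0,0.075,0,0,0,0,0,0.075,0,0,0,0,0,0.075,0,0,0,0,0]'

```text
t: 13.85
ee_pos: [0.4417, -0.1254, 0.2032]
tcp_rot: [[0.001, 0.0, 1.0], [-0.001, 1.0, -0.0], [-1.0, -0.001, 0.001]]
wrist_force: [0.1, -0.5, 0.5]
opening: 0.0621
```

```bash
python3 go.py 441 -124.5 21 90
```

```text
t 13.85 pos [ 441.7 -125.4  203.2] yaw 90.0 open 0.0621 F [ 0.1 -0.5  0.5] j6 -112.2
[0.0152, 0.0009, -0.0007] [-0.0, 0.06, 0.03]
```

>>> arm_command --steps '[0.0145,0.0009,-0.0007,0,0,0,0.0145,0.0009,-0.0007,0,0,0,0.0145,0.0009,-0.0007,0,0,0]'

```text
t: 14.22
ee_pos: [0.4403, -0.1236, 0.1878]
tcp_rot: [[0.0, -0.001, 1.0], [-0.0, 1.0, 0.001], [-1.0, -0.0, 0.0]]
wrist_force: [-0.0, -0.8, -0.0]
opening: 0.0621
```

>>> arm_command --steps '[0,0,0,0,0,0,0,0,0,0,0,0,0,0,0,0,0,0,0,0,0,0,0,0]' --jaw 0.0

```text
t: 14.72
ee_pos: [0.4403, -0.1236, 0.1877]
tcp_rot: [[0.0, -0.001, 1.0], [-0.0, 1.0, 0.001], [-1.0, -0.0, 0.0]]
wrist_force: [-0.2, -1.0, 1.2]
opening: 0.0389
```

>>> arm_command --steps '[-0.03,0,0,0,0,0,-0.08,0,0,0,0,0,-0.1,0,0,0,0,0,-0.1,0,0,0,0,0]'

```text
t: 15.22
ee_pos: [0.4409, -0.1238, 0.2892]
tcp_rot: [[0.004, -0.001, 1.0], [-0.001, 1.0, 0.001], [-1.0, -0.001, 0.004]]
wrist_force: [0.1, -0.2, -1.8]
opening: 0.0392
```

```bash
python3 go.py 430.8 339.4 120 82.3
```

```text
t 15.225 pos [ 440.9 -123.8  289.2] yaw 90.05 open 0.0392 F [ 0.1 -0.2 -1.8] j6 -112.2
[0.0015, 0.4632, -0.0097] [7.75, 0.21, 0.07]
```

>>> arm_command --steps '[0,0.04,0,0,0,0,0,0.463,-0.01,7.8,0,0,0,0.463,-0.01,7.8,0,0,0,0.463,-0.01,7.8,0,0,0,0.463,-0.01,7.8,0,0]'

```text
t: 15.85
ee_pos: [0.4329, 0.1682, 0.2857]
tcp_rot: [[-0.002, 0.135, 0.991], [-0.001, 0.991, -0.135], [-1.0, -0.001, -0.002]]
wrist_force: [1.0, -0.3, -0.5]
opening: 0.0395
```

```bash
python3 go.py 430.8 339.4 120 82.3
```

```text
t 15.85 pos [432.9 168.2 285.7] yaw 82.24 open 0.0395 F [ 1.  -0.3 -0.5] j6 -67.3
[-0.0014, 0.1694, -0.0252] [-0.06, -0.11, 0.05]
```

>>> arm_command --steps '[0,0.169,-0.025,0,0,0,0,0.169,-0.025,0,0,0,0,0.169,-0.025,0,0,0,0,0.169,-0.025,0,0,0,0,0.169,-0.025,0,0,0]'

```text
t: 16.48
ee_pos: [0.4314, 0.3367, 0.2855]
tcp_rot: [[-0.003, 0.134, 0.991], [-0.002, 0.991, -0.134], [-1.0, -0.002, -0.002]]
wrist_force: [-0.1, -0.4, -0.2]
opening: 0.0393
```

```bash
python3 -c "
from h import *
c=capture('wrist');save('w5.png',c)"; python3 go.py 430.8 339.4 33 82.3
```

```text
t 16.525 pos [431.7 336.2 286. ] yaw 82.23 open 0.0393 F [ 0.5  0.2 -0.5] j6 -49.7
[0.086, 0.0032, -0.0012] [-0.07, -0.1, 0.11]
```

View pics/w5.png

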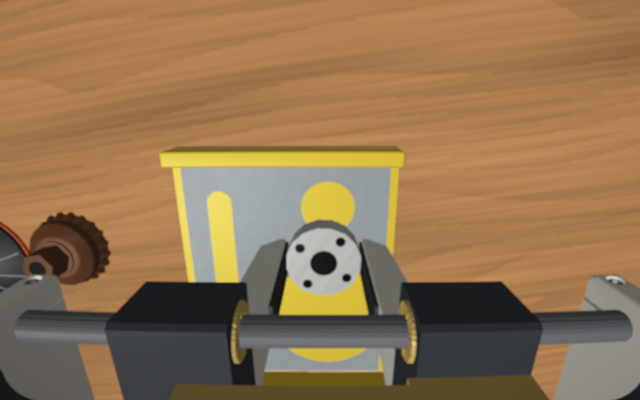

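The nut is held level at (322,262) over its disc. Lowering.

>>> arm_command --steps '[0.04,0.003,-0.001,0,0,0,0.08,0.003,-0.001,0,0,0,0.08,0.003,-0.001,0,0,0,0.08,0.003,-0.001,0,0,0]'

```text
t: 17.02
ee_pos: [0.4321, 0.3398, 0.2088]
tcp_rot: [[0.001, 0.136, 0.991], [0.0, 0.991, -0.136], [-1.0, 0.001, 0.001]]
wrist_force: [-0.0, 0.3, -0.3]
opening: 0.0388
```

```bash
python3 go.py 430.8 339.4 33 82.3
```

```text
t 17.025 pos [432.1 339.8 208.8] yaw 82.18 open 0.0388 F [-0.   0.3 -0.3] j6 -49.3
[0.0088, -0.0006, -0.0013] [-0.12, 0.04, -0.03]
```

>>> arm_command --steps '[0.008,0,-0.001,0,0,0,0.008,0,-0.001,0,0,0,0.008,0,-0.001,0,0,0,0.008,0,-0.001,0,0,0]'

```text
t: 17.52
ee_pos: [0.4305, 0.3406, 0.1999]
tcp_rot: [[0.0, 0.135, 0.991], [0.0, 0.991, -0.135], [-1.0, 0.0, 0.0]]
wrist_force: [-0.8, -0.2, -0.6]
opening: 0.0395
```

>>> arm_command --steps '[0,0,0,0,0,0,0,0,0,0,0,0,0,0,0,0,0,0]' --jaw 0.058

```text
t: 17.9
ee_pos: [0.4305, 0.3405, 0.1996]
tcp_rot: [[0.0, 0.135, 0.991], [0.0, 0.991, -0.135], [-1.0, 0.0, 0.0]]
wrist_force: [0.5, -0.1, 0.5]
opening: 0.0573
```

>>> arm_command --steps '[-0.03,0,0,0,0,0,-0.08,0,0,0,0,0,-0.1,0,0,0,0,0,-0.1,0,0,0,0,0]'

```text
t: 18.4
ee_pos: [0.431, 0.3408, 0.3011]
tcp_rot: [[0.003, 0.135, 0.991], [0.002, 0.991, -0.135], [-1.0, 0.002, 0.003]]
wrist_force: [0.5, 0.2, -0.3]
opening: 0.0578
```

```bash
python3 go.py 447.6 5.8 110 0;python3 go.py 599.1 -99.5 110 76.5
```

```text
t 18.4 pos [431.  340.8 301.1] yaw 82.25 open 0.0578 F [ 0.5  0.2 -0.3] j6 -49.3
[0.0235, -0.3298, 0.0615] [82.25, 0.03, -0.23]
t 18.4 pos [431.  340.8 301.1] yaw 82.25 open 0.0578 F [ 0.5  0.2 -0.3] j6 -49.3
[0.0238, -0.4137, 0.2258] [5.75, 0.15, -0.15]
```

>>> arm_command --steps '[0,-0.414,0.226,5.8,0,0,0,-0.414,0.226,5.8,0,0,0,-0.414,0.226,5.8,0,0,0,-0.414,0.226,5.8,0,0,0,-0.414,0.226,5.8,0,0]' --jaw 0.045

```text
t: 19.02
ee_pos: [0.5414, 0.0465, 0.2969]
tcp_rot: [[-0.003, 0.234, 0.972], [0.0, 0.972, -0.234], [-1.0, -0.001, -0.003]]
wrist_force: [0.2, 0.5, 0.2]
opening: 0.0452
```

```bash
python3 go.py 599.1 -99.5 110 76.5
```

```text
t 19.025 pos [541.4  46.5 296.9] yaw 76.45 open 0.0452 F [0.2 0.5 0.2] j6 -77.0
[0.0197, -0.1284, 0.0903] [-0.05, -0.18, 0.04]
```

>>> arm_command --steps '[0.02,-0.128,0.09,0,0,0,0.02,-0.128,0.09,0,0,0,0.02,-0.128,0.09,0,0,0,0.02,-0.128,0.09,0,0,0,0.02,-0.128,0.09,0,0,0]'

```text
t: 19.65
ee_pos: [0.5986, -0.0964, 0.2776]
tcp_rot: [[-0.003, 0.234, 0.972], [0.001, 0.972, -0.234], [-1.0, 0.0, -0.003]]
wrist_force: [0.6, 0.7, -0.1]
opening: 0.0451
```

```bash
python3 -c "
from h import *
c=capture('wrist');save('w6.png',c)"; python3 go.py 599.1 -99.5 20.5 76.5
```

```text
t 19.7 pos [598.7 -95.9 278.2] yaw 76.5 open 0.0451 F [ 0.1 -0.5  0.1] j6 -90.5
[0.0907, -0.0034, 0.0014] [-0.0, -0.13, -0.02]
```

View pics/w6.png

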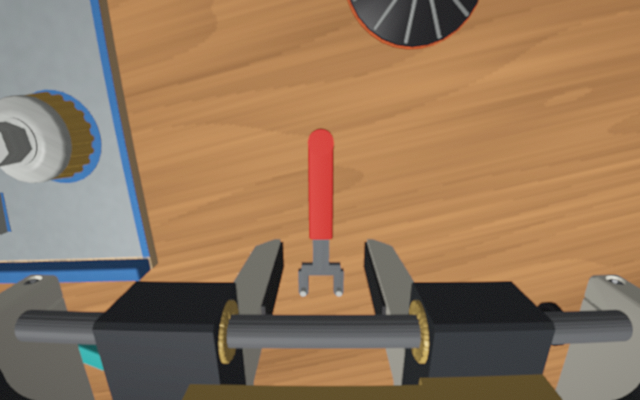

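The red handle is centred between the fingers (320,185) and parallel to them. Descending.

>>> arm_command --steps '[0.04,-0.002,0.001,0,0,0,0.084,-0.002,0.001,0,0,0,0.084,-0.002,0.001,0,0,0,0.084,-0.002,0.001,0,0,0]'

```text
t: 20.2
ee_pos: [0.6003, -0.0985, 0.197]
tcp_rot: [[0.001, 0.233, 0.972], [-0.0, 0.972, -0.233], [-1.0, 0.0, 0.001]]
wrist_force: [0.2, -0.9, 1.5]
opening: 0.0448
```

```bash
python3 go.py 599.1 -99.5 20.5 76.5
```

```text
t 20.2 pos [600.3 -98.5 197. ] yaw 76.52 open 0.0448 F [ 0.2 -0.9  1.5] j6 -90.7
[0.0095, -0.0013, -0.001] [0.02, 0.07, -0.0]
```

>>> arm_command --steps '[0.0085,-0.001,-0.001,0,0,0,0.0085,-0.001,-0.001,0,0,0,0.0085,-0.001,-0.001,0,0,0,0.0085,-0.001,-0.001,0,0,0]'

```text
t: 20.7
ee_pos: [0.5988, -0.1001, 0.1875]
tcp_rot: [[0.001, 0.234, 0.972], [-0.0, 0.972, -0.234], [-1.0, -0.0, 0.001]]
wrist_force: [0.4, -0.5, 0.3]
opening: 0.0448
```

>>> arm_command --steps '[0,0,0,0,0,0,0,0,0,0,0,0,0,0,0,0,0,0,0,0,0,0,0,0]' --jaw 0.0

```text
t: 21.2
ee_pos: [0.5987, -0.0999, 0.187]
tcp_rot: [[-0.0, 0.234, 0.972], [0.0, 0.972, -0.234], [-1.0, 0.0, -0.0]]
wrist_force: [-0.3, 0.6, -0.0]
opening: 0.0194
```

>>> arm_command --steps '[-0.03,0,0,0,0,0,-0.08,0,0,0,0,0,-0.1,0,0,0,0,0,-0.1,0,0,0,0,0]'

```text
t: 21.7
ee_pos: [0.5993, -0.1001, 0.2884]
tcp_rot: [[0.003, 0.234, 0.972], [-0.001, 0.972, -0.234], [-1.0, -0.0, 0.003]]
wrist_force: [-1.0, 1.0, -2.0]
opening: 0.019
```

```bash
python3 go.py 469.4 244.4 120 82.3
```

```text
t 21.7 pos [ 599.3 -100.1  288.4] yaw 76.46 open 0.019 F [-1.  1. -2.] j6 -90.8
[0.0007, 0.3045, -0.207] [-5.84, 0.2, 0.02]
```

>>> arm_command --steps '[0,0.03,-0.02,0,0,0,0,0.304,-0.207,-5.8,0,0,0,0.304,-0.207,-5.8,0,0,0,0.304,-0.207,-5.8,0,0,0,0.304,-0.207,-5.8,0,0]'

```text
t: 22.32
ee_pos: [0.4957, 0.169, 0.2842]
tcp_rot: [[-0.003, 0.135, 0.991], [-0.001, 0.991, -0.135], [-1.0, -0.001, -0.003]]
wrist_force: [1.1, 0.5, -1.6]
opening: 0.0193
```

```bash
python3 go.py 469.4 244.4 120 82.3
```

```text
t 22.325 pos [495.7 169.  284.2] yaw 82.23 open 0.0193 F [ 1.1  0.5 -1.6] j6 -69.0
[-0.0027, 0.0711, -0.0363] [-0.07, -0.19, 0.07]
```

>>> arm_command --steps '[0,0.071,-0.036,0,0,0,0,0.071,-0.036,0,0,0,0,0.071,-0.036,0,0,0,0.04,0.071,-0.036,0,0,0,0.04,0.071,-0.036,0,0,0]'

```text
t: 22.95
ee_pos: [0.4702, 0.2406, 0.243]
tcp_rot: [[-0.007, 0.136, 0.991], [-0.003, 0.991, -0.137], [-1.0, -0.004, -0.007]]
wrist_force: [0.3, -0.4, -0.4]
opening: 0.0197
```

```bash
python3 go.py 469.4 244.4 32 82.3
```

```text
t 22.95 pos [470.2 240.6 243. ] yaw 82.16 open 0.0197 F [ 0.3 -0.4 -0.4] j6 -60.6
[0.044, 0.0039, -0.001] [-0.15, -0.39, 0.25]
```

>>> arm_command --steps '[0.02,0.002,-0.001,0,0,0,0.036,0.002,-0.001,0,0,0,0.036,0.002,-0.001,0,0,0,0.036,0.002,-0.001,0,0,0]'

```text
t: 23.45
ee_pos: [0.4712, 0.2448, 0.2117]
tcp_rot: [[0.001, 0.135, 0.991], [0.0, 0.991, -0.135], [-1.0, 0.0, 0.001]]
wrist_force: [0.4, 0.4, -1.7]
opening: 0.0198
```

```bash
python3 go.py 469.4 244.4 32.2 82.3
```

```text
t 23.45 pos [471.2 244.8 211.7] yaw 82.23 open 0.0198 F [ 0.4  0.4 -1.7] j6 -60.3
[0.0125, -0.0006, -0.0018] [-0.07, 0.03, -0.01]
```

>>> arm_command --steps '[0.012,-0.001,-0.002,0,0,0,0.012,-0.001,-0.002,0,0,0,0.012,-0.001,-0.002,0,0,0,0.012,-0.001,-0.002,0,0,0]'

```text
t: 23.95
ee_pos: [0.4685, 0.2442, 0.1989]
tcp_rot: [[-0.0, 0.135, 0.991], [-0.0, 0.991, -0.135], [-1.0, -0.0, -0.0]]
wrist_force: [-0.5, 0.2, -1.0]
opening: 0.0195
```

>>> arm_command --steps '[0,0,0,0,0,0,0,0,0,0,0,0,0,0,0,0,0,0]' --jaw 0.036

```text
t: 24.32
ee_pos: [0.4688, 0.2443, 0.1992]
tcp_rot: [[0.0, 0.135, 0.991], [0.0, 0.991, -0.135], [-1.0, 0.0, 0.0]]
wrist_force: [0.5, 0.4, 0.8]
opening: 0.0361
```

>>> arm_command --steps '[-0.03,0,0,0,0,0,-0.08,0,0,0,0,0,-0.1,0,0,0,0,0,-0.1,0,0,0,0,0]'

```text
t: 24.82
ee_pos: [0.4695, 0.2446, 0.3013]
tcp_rot: [[0.004, 0.135, 0.991], [0.002, 0.991, -0.135], [-1.0, 0.002, 0.004]]
wrist_force: [0.1, 0.1, -0.8]
opening: 0.036
```

```bash
python3 -c "
from h import *
c=capture('wrist');save('w7.png',c)"; python3 go.py 447.6 5.8 120 0
```

```text
t 24.875 pos [468.8 244.3 299.3] yaw 82.25 open 0.036 F [ 0.1  0.3 -1.2] j6 -60.3
[0.0122, -0.2392, 0.0111] [82.25, 0.03, -0.08]
```

View pics/w7.png

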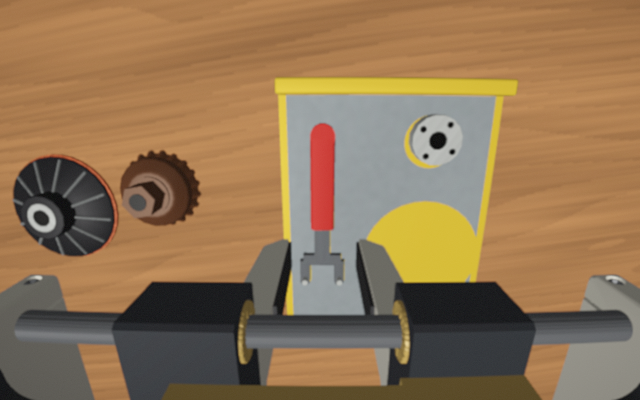

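```bash
python3 go.py 447.6 5.8 110 45
```

```text
t 24.875 pos [468.8 244.3 299.3] yaw 82.25 open 0.036 F [ 0.1  0.3 -1.2] j6 -60.3
[0.0222, -0.2392, 0.0111] [37.25, 0.06, -0.06]
```

>>> arm_command --steps '[0,-0.239,0.011,37.2,0,0,0,-0.239,0.011,37.2,0,0,0,-0.239,0.011,37.2,0,0,0,-0.239,0.011,37.2,0,0,0,-0.239,0.011,37.2,0,0]' --jaw 0.056

```text
t: 25.5
ee_pos: [0.4464, 0.0031, 0.2971]
tcp_rot: [[-0.003, 0.711, 0.704], [-0.0, 0.704, -0.711], [-1.0, -0.002, -0.002]]
wrist_force: [0.5, -0.1, 0.5]
opening: 0.056
```

```bash
python3 -c "
from h import *
c=capture('top');save('t8.png',c)";python3 go.py 447.6 5.8 80 45
```

```text
t 25.55 pos [446.6   4.7 297.3] yaw 44.87 open 0.0558 F [0.  0.4 0.3] j6 -50.9
[0.0503, 0.0015, 0.0] [-0.13, -0.13, 0.08]
```

>>> arm_command --steps '[0.04,0.001,0,0,0,0,0.08,0.001,0,0,0,0,0.08,0.001,0,0,0,0,0.08,0.001,0,0,0,0]'

```text
t: 26.05
ee_pos: [0.4484, 0.0075, 0.2197]
tcp_rot: [[-0.0, 0.705, 0.709], [0.0, 0.709, -0.705], [-1.0, 0.0, -0.0]]
wrist_force: [0.9, -0.4, 1.6]
opening: 0.0557
```

```bash
python3 go.py 447.6 5.8 35.7 45
```

```text
t 26.05 pos [448.4   7.5 219.7] yaw 45.15 open 0.0557 F [ 0.9 -0.4  1.6] j6 -50.8
[0.017, -0.0018, 0.0007] [0.15, -0.01, -0.0]
```

View pics/t8.png

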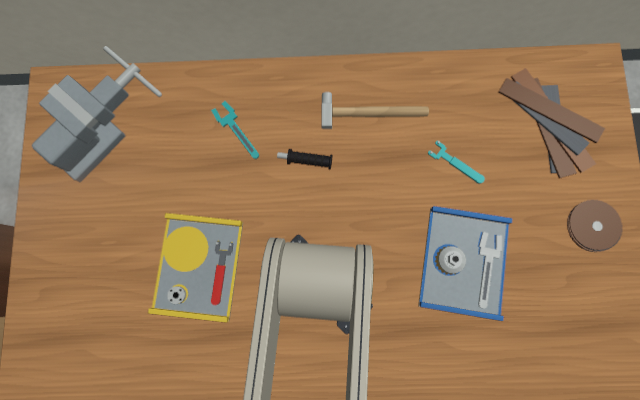

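The blue board is complete and the red spanner and nut lie on the yellow one. Next is the pad.

>>> arm_command --steps '[0.0165,-0.0015,0.0005,0,0,0,0.0165,-0.0015,0.0005,0,0,0,0.0165,-0.0015,0.0005,0,0,0]'

```text
t: 26.42
ee_pos: [0.4475, 0.0052, 0.2028]
tcp_rot: [[0.0, 0.706, 0.708], [-0.0, 0.708, -0.706], [-1.0, 0.0, 0.0]]
wrist_force: [0.4, 0.1, -0.4]
opening: 0.0563
```

>>> arm_command --steps '[0,0,0,0,0,0,0,0,0,0,0,0,0,0,0,0,0,0,0,0,0,0,0,0]' --jaw 0.0

```text
t: 26.92
ee_pos: [0.4475, 0.0052, 0.2029]
tcp_rot: [[0.001, 0.706, 0.708], [-0.0, 0.708, -0.706], [-1.0, 0.0, 0.0]]
wrist_force: [0.6, -0.1, 2.6]
opening: 0.0391
```

>>> arm_command --steps '[-0.03,0,0,0,0,0,-0.08,0,0,0,0,0,-0.1,0,0,0,0,0,-0.1,0,0,0,0,0]'

```text
t: 27.42
ee_pos: [0.448, 0.0052, 0.3041]
tcp_rot: [[0.004, 0.706, 0.708], [-0.0, 0.708, -0.706], [-1.0, 0.002, 0.003]]
wrist_force: [0.2, -0.2, -1.7]
opening: 0.0391
```

```bash
python3 go.py 533.9 325.5 120 60
```

```text
t 27.425 pos [448.    5.2 304.1] yaw 45.06 open 0.0391 F [ 0.2 -0.2 -1.7] j6 -51.0
[0.0173, 0.2874, -0.1655] [-14.94, 0.17, -0.11]
```

>>> arm_command --steps '[0,0.03,-0.017,0,0,0,0,0.287,-0.165,-15,0,0,0,0.287,-0.165,-15,0,0,0,0.287,-0.165,-15,0,0,0,0.287,-0.165,-15,0,0]'

```text
t: 28.05
ee_pos: [0.5208, 0.2818, 0.3]
tcp_rot: [[-0.003, 0.499, 0.867], [-0.001, 0.867, -0.499], [-1.0, -0.002, -0.002]]
wrist_force: [0.8, -0.2, -0.1]
opening: 0.0392
```

```bash
python3 go.py 533.9 325.5 120 60
```

```text
t 28.05 pos [520.8 281.8 300. ] yaw 60.06 open 0.0392 F [ 0.8 -0.2 -0.1] j6 -36.6
[0.0129, 0.0444, -0.0105] [0.06, -0.09, 0.14]
```

>>> arm_command --steps '[0,0.044,-0.01,0,0,0,0,0.044,-0.01,0,0,0,0,0.044,-0.01,0,0,0,0,0.044,-0.01,0,0,0]'

```text
t: 28.55
ee_pos: [0.5343, 0.3218, 0.3017]
tcp_rot: [[-0.001, 0.5, 0.866], [-0.001, 0.866, -0.5], [-1.0, -0.001, -0.001]]
wrist_force: [-0.5, -1.2, -1.5]
opening: 0.0395
```

```bash
python3 go.py 533.9 325.5 48 60; python3 -c "
from h import *
c=capture('top');save('t9.png',c)
import pickle;pickle.dump(c,open('t9.pkl','wb'))
c=capture('wrist');save('w9.png',c)"
```

```text
t 28.55 pos [534.3 321.8 301.7] yaw 59.98 open 0.0395 F [-0.5 -1.2 -1.5] j6 -33.6
[0.0867, 0.0031, -0.0022] [-0.02, -0.04, 0.08]
```

View pics/w9.png

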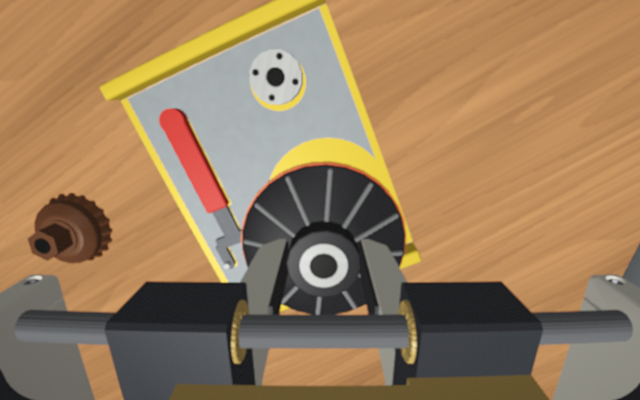

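The pad is level in the jaws (324,265) above its shadow. Lowering.

>>> arm_command --steps '[0.04,0.001,-0.001,0,0,0,0.078,0.001,-0.001,0,0,0,0.078,0.001,-0.001,0,0,0,0.078,0.001,-0.001,0,0,0]'

```text
t: 29.15
ee_pos: [0.5348, 0.3243, 0.2262]
tcp_rot: [[0.002, 0.5, 0.866], [0.001, 0.866, -0.5], [-1.0, 0.001, 0.001]]
wrist_force: [0.7, 0.7, -1.0]
opening: 0.0392
```

```bash
python3 go.py 533.9 325.5 48 60
```

```text
t 29.15 pos [534.8 324.3 226.2] yaw 60.02 open 0.0392 F [ 0.7  0.7 -1. ] j6 -33.5
[0.0112, 0.0006, -0.0014] [0.02, 0.06, -0.08]
```

>>> arm_command --steps '[0.0105,0.0006,-0.001,0,0,0,0.0105,0.0006,-0.001,0,0,0,0.0105,0.0006,-0.001,0,0,0,0.0105,0.0006,-0.001,0,0,0]'

```text
t: 29.65
ee_pos: [0.534, 0.3257, 0.2149]
tcp_rot: [[0.001, 0.499, 0.867], [0.001, 0.867, -0.499], [-1.0, 0.001, 0.001]]
wrist_force: [2.4, 0.1, 2.7]
opening: 0.0392
```

>>> arm_command --steps '[0,0,0,0,0,0,0,0,0,0,0,0,0,0,0,0,0,0]' --jaw 0.056

```text
t: 30.02
ee_pos: [0.5334, 0.3253, 0.2137]
tcp_rot: [[-0.001, 0.499, 0.866], [-0.0, 0.866, -0.499], [-1.0, -0.001, -0.0]]
wrist_force: [-0.2, 0.3, 0.4]
opening: 0.0558
```

>>> arm_command --steps '[-0.03,0,0,0,0,0,-0.08,0,0,0,0,0,-0.12,0,0,0,0,0,-0.12,0,0,0,0,0]'

```text
t: 30.52
ee_pos: [0.5348, 0.3261, 0.3389]
tcp_rot: [[0.007, 0.499, 0.866], [0.003, 0.866, -0.499], [-1.0, 0.006, 0.004]]
wrist_force: [0.4, 0.2, -0.0]
opening: 0.0557
```

>>> arm_command --steps '[0,0.25,-0.18,0,0,0,0,0.25,-0.18,0,0,0,0,0.25,-0.18,0,0,0,0,0.25,-0.18,0,0,0,0,0.25,-0.18,0,0,0]'

```text
t: 31.15
ee_pos: [0.5016, 0.6337, 0.3319]
tcp_rot: [[-0.001, 0.499, 0.867], [-0.002, 0.867, -0.499], [-1.0, -0.002, -0.0]]
wrist_force: [0.6, -0.3, 0.4]
opening: 0.0558
```

```bash
cat > chk.py <<'E'
from fit import *
import sys
t=sys.argv[1]
for cam in ['top','scene']:
    c=capture(cam); save(cam+t+'.png',c); pickle.dump(c,open(cam+t+'.pkl','wb'))
    hsv=cv2.cvtColor(c['frame'],cv2.COLOR_RGB2HSV); h,s,v=[hsv[...,i].astype(int) for i in range(3)]
    W=world(c)
    def near(x,y,r): return np.hypot(W[...,0]-x,W[...,1]-y)<r
    L=[('red',((h<6)|(h>172))&(s>150)&near(.45,.247,.09),.018),('nut',(s<50)&(W[...,2]>.0185)&near(.431,.339,.026),.026),
       ('pad',(v<90)&near(.534,.3255,.056),.02),('steel',(s<50)&(W[...,2]>.005)&(v>150)&near(.467,-.367,.095),.02),
       ('brush',(W[...,2]>.03)&near(.4915,-.283,.04),.042),('worn',(W[...,2]>.01)&near(.441,.1,.045),.03),('handle',(W[...,2]>.01)&near(.742,.04,.08),.02)]
    c0=pickle.load(open(cam+'0.pkl','rb')); 
    for nm,m,z in L:
        for a,cc,M in comp(m,60):
            q=atz(c,np.argwhere(M)[:,::-1],z)*1000; mu=q.mean(0); w,V=np.linalg.eigh(np.cov((q-mu).T))
            print(cam,nm,a,'mean',mu.round(1),'circ',np.round(cv2.minEnclosingCircle(q.astype(np.float32))[0],1),'axis',np.degrees(np.arctan2(V[1,1],V[0,1])).round(1),'z',np.percentile(W[M][:,2],[10,50,95]).round(4))
E
python3 chk.py 10; python3 go.py 500 300 200 60
```

```text
top red 325 mean [451.1 245. ] circ [450.9 245.8] axis 171.7 z [0.0187 0.0212 0.0243]
top nut 249 mean [430.  337.1] circ [430.2 337.1] axis 98.6 z [0.0231 0.0252 0.0283]
top pad 1077 mean [533.4 322.9] circ [534.5 322.5] axis 178.7 z [0.0174 0.0222 0.0414]
top steel 3473 mean [ 469.1 -343.4] circ [ 466.9 -363.6] axis 168.3 z [0.0096 0.0126 0.0459]
top brush 614 mean [ 490.5 -282.9] circ [ 490.5 -282.4] axis 87.6 z [0.0404 0.0463 0.0688]
top worn 567 mean [442.2  99.4] circ [441.8  99.3] axis 79.4 z [0.0171 0.0223 0.0447]
top handle 609 mean [740.8  35.1] circ [741.6  39.8] axis 80.2 z [0.022  0.0292 0.0358]
scene red 266 mean [447.5 248.4] circ [446.7 251.1] axis 171.9 z [0.0198 0.0224 0.0249]
scene nut 217 mean [430.9 342.1] circ [431.2 343.4] axis 161.7 z [0.0235 0.0264 0.0297]
scene pad 1148 mean [536.1 327.6] circ [534.  327.5] axis 125.8 z [0.0193 0.024  0.0431]
scene steel 309 mean [ 486.6 -370.2] circ [ 464.5 -363.1] axis 167.6 z [0.0185 0.0208 0.0241]
scene steel 106 mean [ 472.8 -312.1] circ [ 468.6 -304.5] axis -171.9 z [0.0437 0.0483 0.0704]
scene brush 490 mean [ 491.5 -279.1] circ [ 489.8 -280.7] axis -142.2 z [0.0369 0.047  0.0694]
scene worn 498 mean [454.  106.8] circ [452.5 107.2] axis -171.5 z [0.0153 0.0232 0.0455]
scene handle 877 mean [738.4  36.7] circ [736.1  41.3] axis 79.9 z [0.0218 0.0305 0.0369]
t 31.25 pos [499.  637.  327.3] yaw 60.36 open 0.0555 F [-0.2  0.1 -0.5] j6 -12.1
[-0.0386, -0.2926, 0.1674] [0.36, -0.18, 0.33]
```

View pics/top10.png

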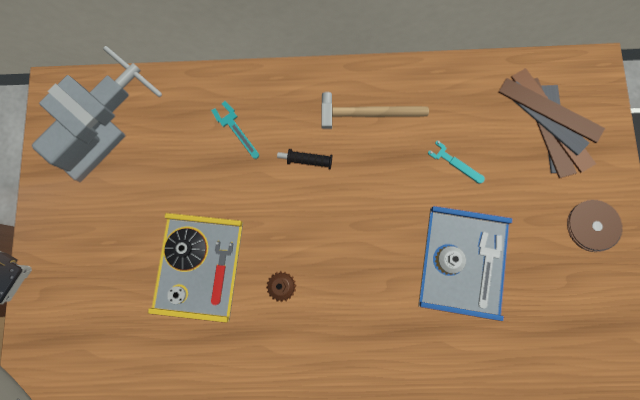

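View pics/scene10.png

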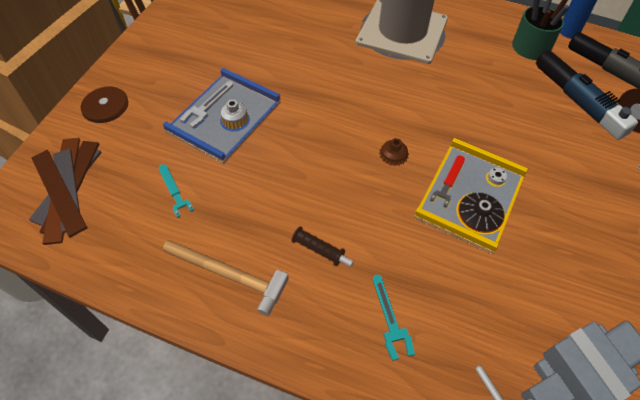

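Both pictures show all five things on their shadows. The worn brush (281,287) and side handle (308,159) have not moved, and the arm is clear.

```bash
python3 -c "
from workcell import *
print(finish_job())"
```

```text
the job is handed in; nothing more can be done
None
```

I put all five things on their shadows and handed the job in at about 31 s. No verdict was reported. The blue board has the good cup brush and the steel open-ended spanner; the yellow board has the backing pad, the clamp nut and the red pin spanner.

**Positions:** averaged over the top and scene cameras, the brush, nut, pad and pin spanner lie within about 3 mm of their target positions. Their heights fit lying flat on the boards. The pin spanner's axis is within 1° of the board's.

**Steel spanner:** my final numeric check on it failed, because the colour mask merged it with the grey board or split it. I rely on the pictures, where it covers its shadow head on head. The release pose was also within 1 mm and 0.1° of its target.

**Worn brush and side handle:** they look unmoved in the top view (within about 2 mm). In the scene view the worn brush reads about 11 mm off along x, because that camera sees it at a slant and the estimate assumes a fixed height. It has the same pixel position as at the start.

**Camera disagreement:** the two cameras differ by 2–5 mm, mostly in y, so I used their mean. That is well inside the 12 mm tolerance.

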